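# Fit the drive sleeve on the gearmotor's shaft

## Task

Fit the hexagonal drive sleeve, which stands notched end down on the bench, over the upright output shaft of the clamped gearmotor. Keep hold of it while you lower it over the shaft (do not drop it), then turn it until its notches fall over the shaft's drive dogs and it sits fully home, its lower rim flush on the gearmotor's round deck. Let go of it and leave the other things on the bench where they are.

Things in the scene. Friction and masses are not known exactly. Their poses are not given: they have to be found in the camera images.
- sleeve: Drive sleeve: loose plain aluminium hexagonal tube, 54 mm across flats (62 over corners), 90 mm tall, 0.3 to 0.45 kg, open both ends, straight 36.5 mm bore. Stands upright on the bench at any yaw; its place and the spacer's may be swapped. Origin: on the axis at the lower rim, z up. Flats face along its x axis and every 60 degrees from it.
- sleeve_rim (a point): Centre of the sleeve's lower rim (same point and axes as the sleeve). The rim has three notches 17 mm wide and 14 mm high, cut through the wall in the middle of the flats at 0, 120 and 240 degrees from the x axis; from above they are hidden.
- gearmotor: Grey gearmotor fixed to the bench. Origin on the shaft axis at bench height, x along the motor can. Housing 130 x 120 mm, 74 mm high, on a plate 170 x 160 mm; round deck on top 108 mm across, 85 mm above the bench; the can lies towards +x, out to 203 mm from the shaft axis, 88 mm high.
- seat (a point): Where the shaft axis meets the flat deck on which the sleeve's rim must rest, z up. Three steel drive dogs 120 degrees apart stand on the deck round the shaft's foot: 10 mm wide, 12 mm high, reaching 32 mm from the axis (5 mm beyond the sleeve's flats). Their angle is any and not known beforehand: this frame's yaw is the housing's. A sleeve not lined up within about 0.1 rad rests on them, 12 mm up.
- shaft_top (a point): Centre of the top of the upright steel output shaft, 70 mm above the deck. Shaft 34 mm in diameter, the last 5 mm tapering to 25 mm across at the top. It is braked: neither it nor its dogs turn.
- spacer: Bystander: a plain round aluminium spacer tube, 52 mm outside, 31 mm bore, 75 mm tall, standing; too narrow for the shaft. Origin: axis, underside.
- screwdriver: Bystander: screwdriver, 190 mm, lying flat along its x axis.
- wrench: Bystander: wrench, 180 mm, lying flat along its x axis.
- tape: Bystander: roll of clear tape lying flat, 100 mm across, 45 mm high. Origin: centre of underside.
- jar: Bystander: closed jar, 66 mm across, 90 mm tall. Origin: centre of underside.
- carton: Bystander: small cardboard carton 130 x 100 x 70 mm. Origin: centre of underside.
- cover: Bystander: black plastic housing cover 100 x 160 x 55 mm. Origin: centre of underside.
There are look-alikes about, which are no part of the job. What is shaped like the sleeve but purple is not meant.

How it is judged:
By the outcome, as a careful person would: the job done as asked, in the order asked, and still so for the second after the job is handed in, with the robot touching nothing.
It also fails if it takes over 72 s, if anything falls off the work surface, if the arm or the gripper's body presses on something with over 40 N, if the wrist force passes 120 N, or if a joint passes its speed limit or range.

## Robot

A 6-joint arm with a two-finger parallel gripper is mounted at the origin on the work surface. World frame = base frame: x ahead of the robot, y to its left, z up, the work surface at z = 0. Lengths are in m, angles in rad, forces in N, time in s.
With the tool pointing down it reaches from about 0.15 to 0.775 m from the base axis. Payload 6.1 kg.
Tool frame: the origin (TCP) lies between the finger pads; the fingertips stand 11 mm ahead of it and the grasp point (between the pads) lies 8 mm behind it; z points along the fingers, y is the direction in which the jaws open and shut (so a half turn about z gives the same grasp; the last joint's range is limited). The gripper opens to 85 mm and grips with 20 to 120 N. Pads are 22 mm wide; open, the fingers measure 114 mm over their backs; the gripper's body (76 mm by 85 mm) begins 54 mm behind the grasp point. The pads swing forward as they close: fully open they stand 13 mm farther back than shut.
Start: joints at [1.325, 0.126, -0.04, 1.405, 0, 1.571], TCP at [0.128, 0.509, 0.242] pointing down, gripper open.
Joint ranges: [-2.72, 2.72], [-0.95, 1.95], [-1.27, 1.35], [-1.78, 2.02], [-1.46, 1.47], [-3.14, 3.14]. Speed limits (rad/s): [2.39, 2.39, 3.01, 3.14, 3.14, 3.14].

## Interface

Orientations are given as a rotation vector (axis times angle).
In Python, from workcell import robot, vision gives the robot as it stands. The module is installed in compiled form; this text tells all that it offers.
- The arm moves only by the tool jog_arm, never from a script. Its argument "steps" is a list of rows, each an object with "slide": the shift along the tool's x, y, z in m, a list of three; "rot": the turn, a rotation vector about the tool's x, y, z in degrees, a list of three; "fingers": the finger opening in m, from 0 to 0.0854. A call has 1 to 12 rows; each row shifts and turns the commanded pose from where the row before left it, along the tool's axes as they then stand; what a row does not reach is not made up. A row lasts 1/8 s, in which the tool goes at most 62.5 mm and 10.7 degrees, less where a joint would pass 70% of its speed; a pose out of reach is approached as far as the arm can. A call is refused whole if a number of a shift passes 0.0625 or a number of a turn 10.7, either way. A call with a gripper value outside its range is refused whole. The fingers move at their own pace and stop on an object; the grip force is fixed at half the most. Time passes only in rows, so rows that do not move let the fingers close. It gives the time, the measured TCP pose, the force and the opening at its end, in the units of the state.
- robot.observe(): the state, without advancing time (a new reading comes with each control period).
- vision.read_camera(name): name is "side" or "top"; returns the picture (480x640x3 uint8, blue, green, red); there is no depth.
- vision.get_calibration(name): a dict with "camera_matrix" (3x3 intrinsics, pixels), "dist" ([k1, k2, p1, p2, k3] as OpenCV has them; the pictures are not rectified), "position" and "attitude" of the camera in the world. Camera axes: x right, y up, looking along -z (the intrinsics and any distortion apply to the point x, -y, -z); pixel columns grow to the right and rows downward; lengths in m; the calibration is good to about 2 mm. A picture is of the moment at which its call begins. get_calibration takes no time and is no camera call.
- robot.sign_off(): hands the job in, once; it reports no verdict.
The state is a dict: "time": time; "qpos": joint angles; "qvel": joint speeds; "tau": joint torques, N m; "eef_pos": TCP position; "orientation": TCP orientation; "force": force on the tool from outside, world axes, zero at the start; "wrist_torque": the same for the moment, N m; "opening": finger opening in m.
Only numpy, scipy, OpenCV 4.12 (cv2) and the standard library are available. Lean on these libraries where they do the work, as an engineer would, in place of code of your own. Each camera call takes 0.05 s, during which the arm holds its last target.

## Working session

There is one attempt and no reset: what is moved stays moved. The work goes in short steps, Python scripts to look and compute and a tool call to move; the robot and the scene stay as the last step left them, time stands still between calls to the robot, and variables do not carry over. Pictures are saved under pics/ and viewed, and the job is handed in when it is done.

Besides the shell and the picture viewer there is one more tool, called by a JSON object that holds its "method" and its "body". jog_arm: Moves the arm, as the interface text tells. Its arguments: {"type":"object","properties":{"steps":{"type":"array"}},"required":["steps"]}

```bash
ls; mkdir -p pics; python3 - <<'E'
from workcell import robot, vision
import cv2
for n in("side","top"):
    cv2.imwrite(f"pics/{n}0.png",vision.read_camera(n)); c=vision.get_calibration(n)
    print(n,c)
print(robot.observe())
E
```

```text
pics
side {'camera_matrix': array([[545.84166945,   0.        , 319.58591262],
       [  0.        , 545.84166945, 241.49993968],
       [  0.        ,   0.        ,   1.        ]]), 'dist': array([-0.09770591,  0.        ,  0.        ,  0.        ,  0.        ]), 'position': array([ 0.34271554, -1.11913976,  0.94982336]), 'attitude': array([ 0.91219047, -0.09279597, -0.18285997])}
top {'camera_matrix': array([[605.57594521,   0.        , 316.25965874],
       [  0.        , 605.57594521, 246.24729226],
       [  0.        ,   0.        ,   1.        ]]), 'dist': array([-0.19511058,  0.        ,  0.        ,  0.        ,  0.        ]), 'position': array([ 0.41267354, -0.02099156,  1.99412726]), 'attitude': array([ 0.0691253 , -0.05761396, -1.54239874])}
{'time': 0.1, 'qpos': array([ 1.32498364e+00,  1.26321237e-01, -4.05249648e-02,  1.40543156e+00,
        1.72441937e-05,  1.57081224e+00]), 'qvel': array([ 6.31829179e-04, -1.14555520e-03,  1.66676416e-03,  4.14284202e-04,
       -7.05740537e-04,  2.64326882e-05]), 'tau': array([-8.50846336e-04, -4.36900198e+01,  3.53608382e+01,  1.36758399e-02,
       -1.58879957e-04, -2.02650739e-06]), 'eef_pos': array([0.12766007, 0.50885643, 0.24159732]), 'orientation': array([-3.85150632e-01, -3.11769298e+00,  2.30600816e-03]), 'force': array([-0.28144851, -0.41453929,  0.23995992]), 'wrist_torque': array([ 0.01593092, -0.03365466, -0.04482724]), 'opening': 0.08546643680658272}
```

View pics/top0.png

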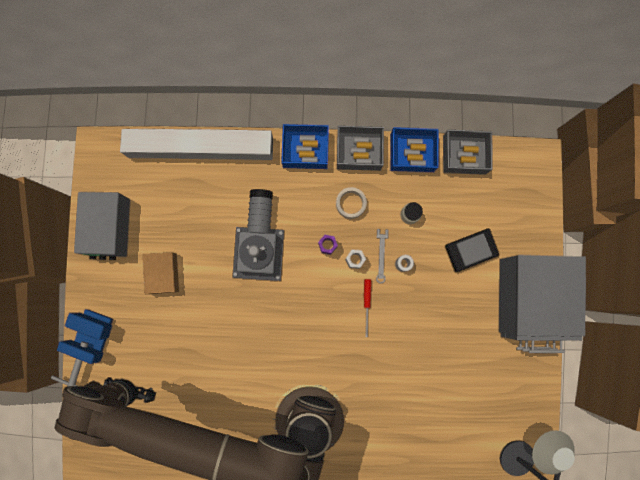

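View pics/side0.png

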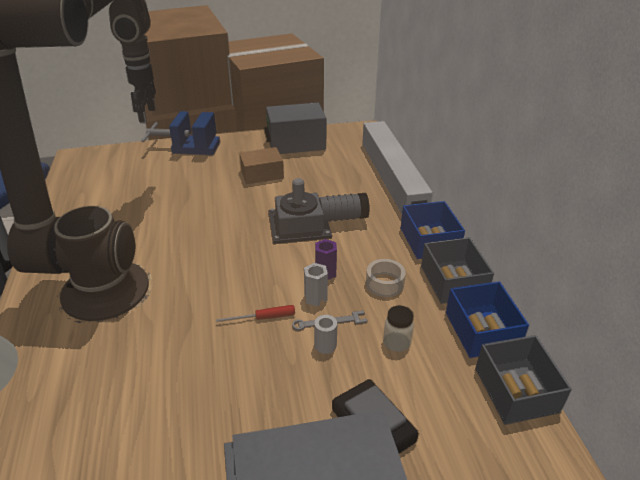

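The top view shows the silver hex sleeve near (357,259), the purple look-alike at (328,244), the spacer at (405,264) and the shaft at about (257,253). In the side view the sleeve is at (316,285) and the shaft at (298,190). I'll enlarge crops next.

```bash
cat > h.py <<'E'
import numpy as np, cv2
from scipy.spatial.transform import Rotation as R
from workcell import robot, vision
D=np.diag([1,-1,-1.])
def cam(n):
    c=vision.get_calibration(n); Rw=R.from_rotvec(c['attitude']).as_matrix()
    return c['camera_matrix'],c['dist'],c['position'],Rw
def proj(n,P):
    K,d,p,Rw=cam(n); X=(np.atleast_2d(P)-p)@Rw@D
    return cv2.projectPoints(X.reshape(-1,1,3),np.zeros(3),np.zeros(3),K,d)[0].reshape(-1,2)
def atz(n,uv,z):
    K,d,p,Rw=cam(n); q=cv2.undistortPoints(np.array(uv,float).reshape(-1,1,2),K,d).reshape(-1,2)
    r=np.c_[q,np.ones(len(q))]@D@Rw.T
    return p+r*((z-p[2])/r[:,2])[:,None]
def crop(img,x0,y0,w,h,s,f):
    cv2.imwrite(f,cv2.resize(img[y0:y0+h,x0:x0+w],None,fx=s,fy=s,interpolation=cv2.INTER_CUBIC))
E
python3 - <<'E'
from h import *
t=cv2.imread('pics/top0.png'); s=cv2.imread('pics/side0.png')
a=[cv2.resize(t[y:y+50,x:x+50],None,fx=8,fy=8,interpolation=cv2.INTER_CUBIC) for x,y in((335,235),(233,228))]
cv2.imwrite('pics/tc.png',np.hstack(a))
a=[cv2.resize(s[y:y+80,x:x+80],None,fx=5,fy=5,interpolation=cv2.INTER_CUBIC) for x,y in((280,240),(260,170))]
cv2.imwrite('pics/sc.png',np.hstack(a))
E
```

```text
(no output)
```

View pics/tc.png

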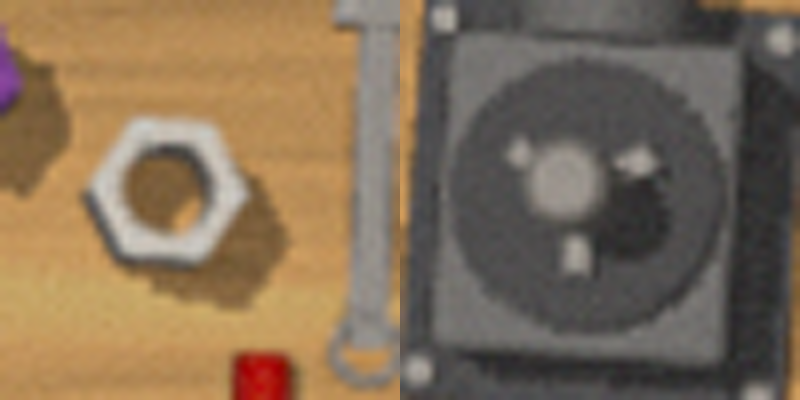

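View pics/sc.png

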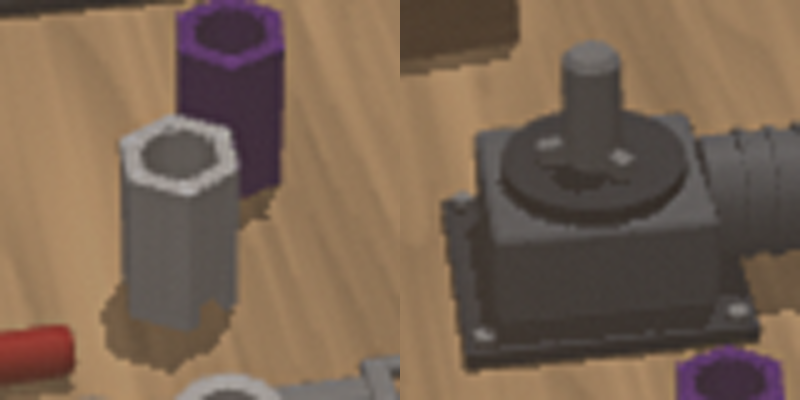

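```bash
python3 - <<'E'
from h import *
def f(p,s,o): return np.array(p,float)/s-0.5+0.5/s+np.array(o)
P=f([(90,190),(135,120),(207,122),(247,190),(195,262),(125,258)],8,(335,235))
X=atz('top',P,.09); c=X.mean(0); d=X-c
print('sleeve top',c,'rad',np.hypot(d[:,0],d[:,1]), 'cornerang mod60',np.degrees(np.arctan2(d[:,1],d[:,0]))%60)
P=f([(122,152),(178,115),(234,132),(237,172),(186,193),(123,170)],5,(280,240))
X=atz('side',P,.09); c=X.mean(0); d=X-c
print('sleeve side',c,'rad',np.hypot(d[:,0],d[:,1]), 'cornerang mod60',np.degrees(np.arctan2(d[:,1],d[:,0]))%60)
print('notch side at z=.007',atz('side',f([(213,310)],5,(280,240)),.007))
print('shaft top',atz('top',f([(167,180)],8,(233,228)),.155))
print('deck top',atz('top',f([(187,196)],8,(233,228)),.085))
print('shaft side',atz('side',f([(191,56)],5,(260,170)),.155))
print('deck side',atz('side',f([(194,160)],5,(260,170)),.085))
print('dogs top z.097',atz('top',f([(120,152),(235,160),(177,255)],8,(233,228)),.097))
print('dogs side',atz('side',f([(149,143),(222,157)],5,(260,170)),.097))
E
```

```text
sleeve top [ 0.53213131 -0.12912109  0.09      ] rad [0.0301692  0.03037955 0.03141334 0.03175535 0.03038055 0.03135721] cornerang mod60 [31.32501823 25.49333763 30.72576379 31.73958714 22.99824685 29.8817647 ]
sleeve side [ 0.5325447  -0.13429769  0.09      ] rad [0.02822622 0.030525   0.03160941 0.02999041 0.02762838 0.02942577] cornerang mod60 [43.73969493 20.87958336 22.48666361 24.69319908 24.86294218 10.33994402]
notch side at z=.007 [[ 0.5443907  -0.15809324  0.007     ]]
shaft top [[0.54484474 0.18607996 0.155     ]]
deck top [[0.54374293 0.18577664 0.085     ]]
shaft side [[0.54296827 0.17945482 0.155     ]]
deck side [[0.54329799 0.18003895 0.085     ]]
dogs top z.097 [[0.55956076 0.21162167 0.097     ]
 [0.5576429  0.16601144 0.097     ]
 [0.51956021 0.18760763 0.097     ]]
dogs side [[0.51818412 0.18444157 0.097     ]
 [0.55662924 0.16197734 0.097     ]]
```

```bash
cat >> h.py <<'E'
def tool():
    s=robot.observe(); M=R.from_rotvec(s['orientation']).as_matrix(); return s,M
def to(target):
    s,M=tool(); print('slide mm',1000*M.T@(np.array(target)-s['eef_pos']))
E
python3 - <<'E'
from h import *
s,M=tool(); print(M.round(3), np.degrees(np.arctan2(M[1,1],M[0,1])))
print('purple',atz('top',[(328,244)],.09),'spacer',atz('top',[(405,263)],.075))
to([.532,-.1315,.24])
# overlay check
t=cv2.imread('pics/top0.png');S=cv2.imread('pics/side0.png')
def poly(img,n,P,sc,o,col):
    q=(proj(n,P)-np.array(o)+.5)*sc; cv2.polylines(img,[np.round(q*8).astype(int).reshape(-1,1,2)],False,col,1,cv2.LINE_AA,3)
def big(img,x,y,w,s): return cv2.resize(img[y:y+w,x:x+w],None,fx=s,fy=s,interpolation=cv2.INTER_CUBIC)
rows=[]
for n,img,so,mo,w,s,sc,mc in(('top',t,(335,235),(233,228),50,8,(.532,-.1293),(.5437,.1858)),('side',S,(280,240),(260,170),80,5,(.5325,-.1343),(.5433,.1800))):
    a=big(img,*so,w,s); b=big(img,*mo,w,s)
    th=np.radians(58.7+30+60*np.arange(7))
    for z in(.09,0): poly(a,n,np.c_[sc[0]+.0312*np.cos(th),sc[1]+.0312*np.sin(th),0*th+z],s,so,(0,0,255))
    for k in range(3):
        A=np.radians(58.7+120*k); u=np.array([np.cos(A),np.sin(A)]);v=np.array([-u[1],u[0]])
        q=[np.r_[np.array(sc)+.027*u+e*v,z] for e,z in((-.0085,0),(-.0085,.014),(.0085,.014),(.0085,0))]
        poly(a,n,q,s,so,(255,0,0))
        A=np.radians(60+120*k); u=np.array([np.cos(A),np.sin(A)]);v=np.array([-u[1],u[0]])
        q=[np.r_[np.array(mc)+r*u+e*v,.097] for r,e in((.017,-.005),(.032,-.005),(.032,.005),(.017,.005))]
        poly(b,n,q,s,mo,(0,255,0))
    c=np.linspace(0,2*np.pi,50)
    for r,z in((.0125,.155),(.054,.085)): poly(b,n,np.c_[mc[0]+r*np.cos(c),mc[1]+r*np.sin(c),0*c+z],s,mo,(0,0,255))
    rows.append(np.hstack([a,b]))
for i,r in enumerate(rows): cv2.imwrite(f'pics/ov{i}.png',r)
E
```

```text
[[-0.97   0.243 -0.   ]
 [ 0.243  0.97  -0.001]
 [ 0.    -0.001 -1.   ]] 75.91505885588616
purple [[ 0.57514097 -0.0416693   0.09      ]] spacer [[ 0.52243834 -0.28859066  0.075     ]]
slide mm [-548.02110369 -522.70161601    2.36222663]
```

View pics/ov0.png

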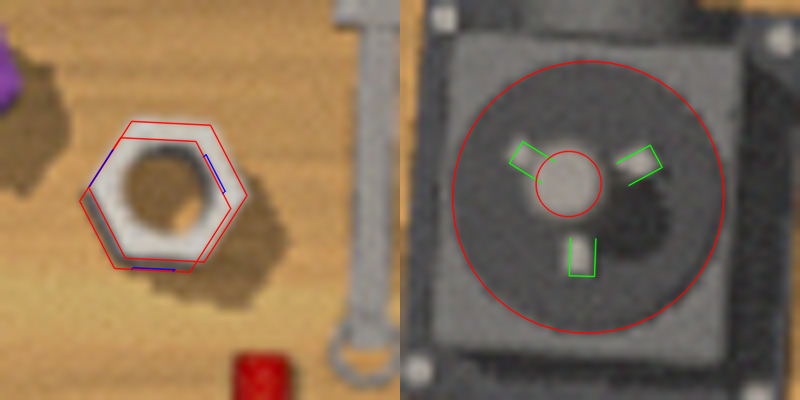

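View pics/ov1.png

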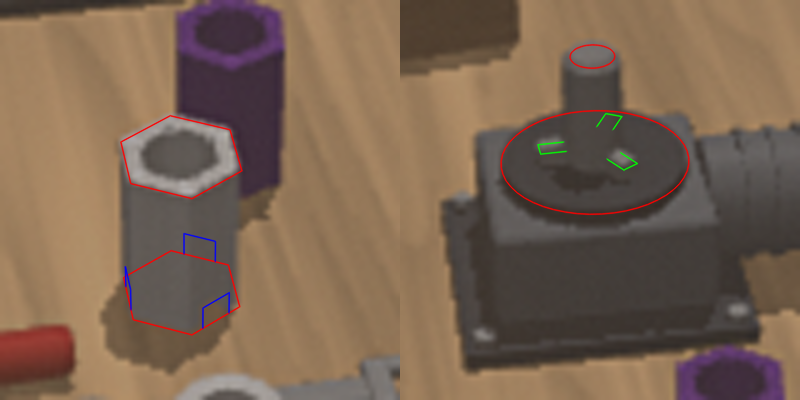

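The overlays agree with both pictures. The sleeve's notches are at about 58.7°+120k and the dogs at about 59–60°+120k. The two cameras differ by 5 mm in y, but they agree on the offset from sleeve to shaft: (+0.0112, +0.3147). I'll grip with the jaws along x, so I turn the tool first.

{"method": "jog_arm", "body": {"steps": [{"rot": [0,0,9.65]},{"rot": [0,0,9.65]},{"rot": [0,0,9.65]},{"rot": [0,0,9.65]},{"rot": [0,0,9.65]},{"rot": [0,0,9.65]},{"rot": [0,0,9.65]},{"rot": [0,0,9.65]},{"slide": [0,0,0]}]}}

```text
$.steps[0]: bad value
```

```bash
python3 - <<'E'
from h import *
s,M=tool(); print(M.round(3), np.degrees(np.arctan2(M[1,1],M[0,1])))
to([.532,-.1315,.24])
E
```

```text
[[-0.97   0.243 -0.   ]
 [ 0.243  0.97  -0.001]
 [ 0.    -0.001 -1.   ]] 75.91505885588616
slide mm [-548.02110369 -522.70161601    2.36222663]
```

All the fields are required.

{"method": "jog_arm", "body": {"steps": [{"slide": [0,0,0],"rot": [0,0,9.65],"fingers": 0.0854},{"slide": [0,0,0],"rot": [0,0,9.65],"fingers": 0.0854},{"slide": [0,0,0],"rot": [0,0,9.65],"fingers": 0.0854},{"slide": [0,0,0],"rot": [0,0,9.65],"fingers": 0.0854},{"slide": [0,0,0],"rot": [0,0,9.65],"fingers": 0.0854},{"slide": [0,0,0],"rot": [0,0,9.65],"fingers": 0.0854},{"slide": [0,0,0],"rot": [0,0,9.65],"fingers": 0.0854},{"slide": [0,0,0],"rot": [0,0,9.65],"fingers": 0.0854},{"slide": [0,0,0],"rot": [0,0,0],"fingers": 0.0854}]}}

```text
time: 1.23
eef_pos: [0.1277, 0.509, 0.2419]
orientation: [2.244, 2.198, -0.001]
force: [-0.0, 0.4, 0.2]
opening: 0.0856
```

```bash
python3 - <<'E'
from h import *
s,M=tool(); print(M.round(3), np.degrees(np.arctan2(M[1,1],M[0,1])))
to([.532,-.1315,.24])
E
```

```text
[[ 0.021  1.    -0.   ]
 [ 1.    -0.021 -0.001]
 [-0.001 -0.    -1.   ]] -1.180062647600825
slide mm [-632.06228082  417.41809701    2.31556814]
```

{"method": "jog_arm", "body": {"steps": [{"slide": [-0.0486,0.0321,0],"rot": [0,0,0],"fingers": 0.0854},{"slide": [-0.0486,0.0321,0],"rot": [0,0,0],"fingers": 0.0854},{"slide": [-0.0486,0.0321,0],"rot": [0,0,0],"fingers": 0.0854},{"slide": [-0.0486,0.0321,0],"rot": [0,0,0],"fingers": 0.0854},{"slide": [-0.0486,0.0321,0],"rot": [0,0,0],"fingers": 0.0854},{"slide": [-0.0486,0.0321,0],"rot": [0,0,0],"fingers": 0.0854},{"slide": [-0.0486,0.0321,0],"rot": [0,0,0],"fingers": 0.0854},{"slide": [-0.0486,0.0321,0],"rot": [0,0,0],"fingers": 0.0854},{"slide": [-0.0486,0.0321,0],"rot": [0,0,0],"fingers": 0.0854},{"slide": [-0.0486,0.0321,0],"rot": [0,0,0],"fingers": 0.0854},{"slide": [-0.0486,0.0321,0],"rot": [0,0,0],"fingers": 0.0854},{"slide": [-0.0486,0.0321,0],"rot": [0,0,0],"fingers": 0.0854}]}}

```text
time: 2.72
eef_pos: [0.5004, -0.0844, 0.2422]
orientation: [-2.243, -2.2, -0.0]
force: [0.3, 0.4, 0.7]
opening: 0.0851
```

{"method": "jog_arm", "body": {"steps": [{"slide": [-0.0486,0.0321,0],"rot": [0,0,0],"fingers": 0.0854},{"slide": [0,0,0.03],"rot": [0,0,0],"fingers": 0.0854},{"slide": [0,0,0.03],"rot": [0,0,0],"fingers": 0.0854},{"slide": [0,0,0.02],"rot": [0,0,0],"fingers": 0.0854},{"slide": [0,0,0.02],"rot": [0,0,0],"fingers": 0.0854},{"slide": [0,0,0],"rot": [0,0,0],"fingers": 0.0854},{"slide": [0,0,0],"rot": [0,0,0],"fingers": 0.0854}]}}

```text
time: 3.6
eef_pos: [0.531, -0.1318, 0.143]
orientation: [2.244, 2.198, 0.0]
force: [0.1, -0.2, 1.0]
opening: 0.0854
```

```bash
python3 - <<'E'
from h import *
to([.532,-.1315,.06])
t=vision.read_camera('top');S=vision.read_camera('side')
cv2.imwrite('pics/t1.png',t);cv2.imwrite('pics/s1.png',S)
a=cv2.resize(t[220:300,320:400],None,fx=5,fy=5,interpolation=cv2.INTER_CUBIC)
b=cv2.resize(S[210:310,270:370],None,fx=4,fy=4,interpolation=cv2.INTER_CUBIC)
cv2.imwrite('pics/g1.png',np.hstack([a,b]))
E
```

```text
slide mm [ 0.36406651  0.90623743 82.98613478]
```

View pics/g1.png

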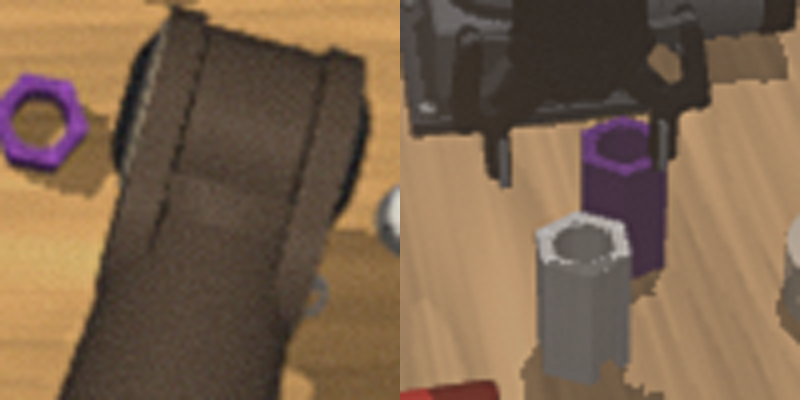

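In the side crop the fingertips are at about (503,187) and (660,168), either side of the sleeve. I'll use them to check the side camera's y offset.

```bash
python3 - <<'E'
from h import *
P=np.array([(103,187),(260,168)])/4-.375+np.array((270,210))
for z in(.132,.145): print(z,atz('side',P,z),atz('side',P,z).mean(0))
s,_=tool();print(s['eef_pos'])
P=np.array([(103,133),(260,118)])/4-.375+np.array((270,210))
E
```

```text
0.132 [[ 0.48608644 -0.12194408  0.132     ]
 [ 0.58147369 -0.12235821  0.132     ]] [ 0.53378006 -0.12215114  0.132     ]
0.145 [[ 0.48380744 -0.13779536  0.145     ]
 [ 0.57767842 -0.1382029   0.145     ]] [ 0.53074293 -0.13799913  0.145     ]
[ 0.53137182 -0.13189262  0.1433898 ]
```

{"method": "jog_arm", "body": {"steps": [{"slide": [0,0.001,0.02],"rot": [0,0,0],"fingers": 0.0854},{"slide": [0,0,0.02],"rot": [0,0,0],"fingers": 0.0854},{"slide": [0,0,0.02],"rot": [0,0,0],"fingers": 0.0854},{"slide": [0,0,0.02],"rot": [0,0,0],"fingers": 0.0854},{"slide": [0,0,0],"rot": [0,0,0],"fingers": 0.0854},{"slide": [0,0,0],"rot": [0,0,0],"fingers": 0.0854}]}}

```text
time: 4.45
eef_pos: [0.5325, -0.1319, 0.0635]
orientation: [2.245, 2.196, 0.001]
force: [0.5, -0.2, 0.3]
opening: 0.0855
```

```bash
python3 - <<'E'
from h import *
to([.532,-.1315,.06])
S=vision.read_camera('side')
cv2.imwrite('pics/s2.png',S)
crop(S,270,220,100,90,8,'pics/g2.png')
E
```

```text
slide mm [ 0.43128723 -0.5067191   3.52065874]
```

View pics/g2.png

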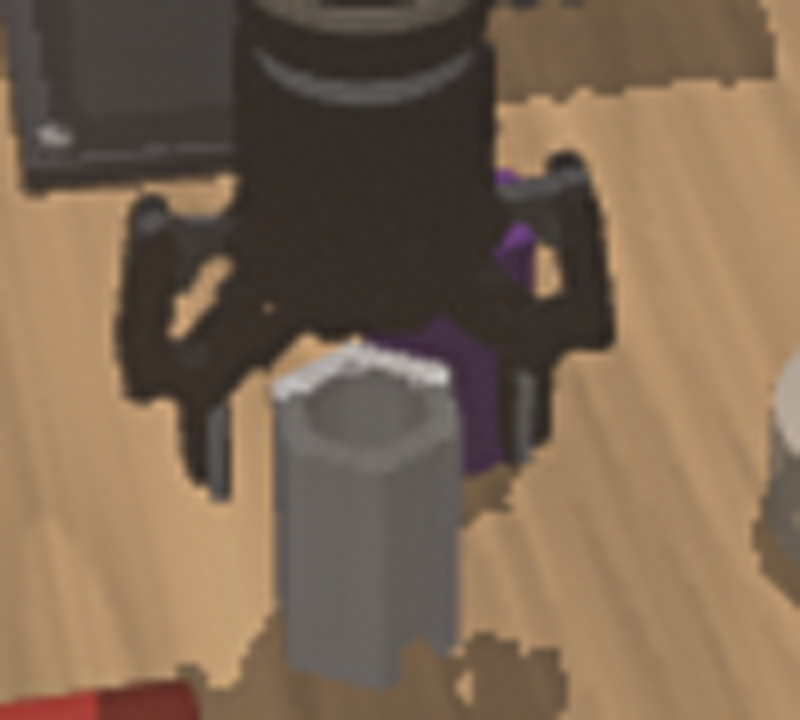

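```bash
python3 - <<'E'
from h import *
P=np.array([(222,497),(525,465)])/8-.44+np.array((270,220))
for z in(.0525,.058,.0655): print(z,atz('side',P,z),atz('side',P,z).mean(0)[:2])
# predicted pad corner pixels
for dy in(-.011,.011):
  for z in(.0525,.0655):
    q=proj('side',[[.5325-.0427,-.132+dy,z],[.5325+.0427,-.132+dy,z]]); print(dy,z,(q-np.array((270,220))+.44)*8)
E
```

```text
0.0525 [[ 0.48864623 -0.12348885  0.0525    ]
 [ 0.58342739 -0.12704246  0.0525    ]] [ 0.53603681 -0.12526566]
0.058 [[ 0.48775177 -0.12959154  0.058     ]
 [ 0.58195198 -0.13312336  0.058     ]] [ 0.53485188 -0.13135745]
0.0655 [[ 0.48653206 -0.13791338  0.0655    ]
 [ 0.57994007 -0.1414155   0.0655    ]] [ 0.53323606 -0.13966444]
-0.011 0.0525 [[236.33113786 538.44869   ]
 [510.23512644 502.10829806]]
-0.011 0.0655 [[235.43073461 506.6084126 ]
 [510.99979683 470.35893391]]
0.011 0.0525 [[224.35706702 491.23490131]
 [494.97129852 455.80984002]]
0.011 0.0655 [[223.3985298  459.50773461]
 [495.63395454 424.17734683]]
```

The fingers straddle the sleeve well in x. I'll shift 2 mm in −y, lower a little and close.

{"method": "jog_arm", "body": {"steps": [{"slide": [-0.002,0,0.003],"rot": [0,0,0],"fingers": 0.0854},{"slide": [0,0,0],"rot": [0,0,0],"fingers": 0.05},{"slide": [0,0,0],"rot": [0,0,0],"fingers": 0.045},{"slide": [0,0,0],"rot": [0,0,0],"fingers": 0.045},{"slide": [0,0,0],"rot": [0,0,0],"fingers": 0.045},{"slide": [0,0,0],"rot": [0,0,0],"fingers": 0.045},{"slide": [0,0,0],"rot": [0,0,0],"fingers": 0.045},{"slide": [0,0,0],"rot": [0,0,0],"fingers": 0.045}]}}

```text
time: 5.5
eef_pos: [0.532, -0.1339, 0.0597]
orientation: [2.246, 2.196, 0.001]
force: [-0.8, 0.8, 5.6]
opening: 0.0534
```

```bash
python3 - <<'E'
from h import *
s,M=tool(); print(s['eef_pos'],s['force'],s['wrist_torque'],s['opening'],np.degrees(np.arctan2(M[1,1],M[0,1])))
S=vision.read_camera('side')
crop(S,270,220,100,90,8,'pics/g3.png')
E
```

```text
[ 0.53204242 -0.1338847   0.05973797] [-0.78547     0.80108244  5.61289287] [-0.01751725  0.20157553  0.02370267] 0.0534308471894556 -1.281564726085886
```

View pics/g3.png

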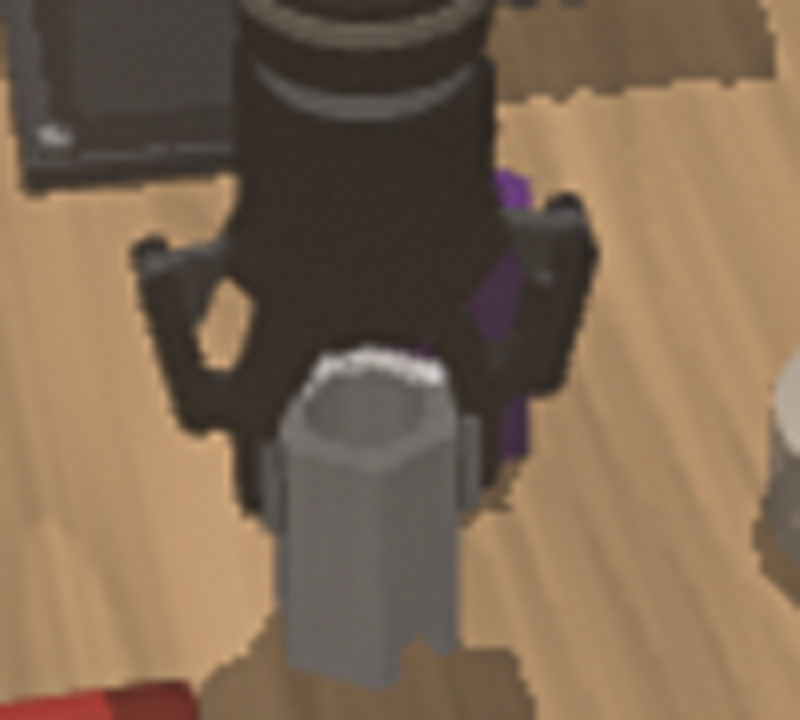

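Gripped: the opening is 53.4 mm against 54 mm flats. Next I lift.

{"method": "jog_arm", "body": {"steps": [{"slide": [0,0,-0.01],"rot": [0,0,0],"fingers": 0.045},{"slide": [0,0,-0.02],"rot": [0,0,0],"fingers": 0.045},{"slide": [0,0,-0.025],"rot": [0,0,0],"fingers": 0.045},{"slide": [0,0,-0.025],"rot": [0,0,0],"fingers": 0.045},{"slide": [0,0,-0.025],"rot": [0,0,0],"fingers": 0.045},{"slide": [0,0,-0.025],"rot": [0,0,0],"fingers": 0.045},{"slide": [0,0,-0.025],"rot": [0,0,0],"fingers": 0.045},{"slide": [0,0,-0.025],"rot": [0,0,0],"fingers": 0.045},{"slide": [0,0,-0.01],"rot": [0,0,0],"fingers": 0.045},{"slide": [0,0,0],"rot": [0,0,0],"fingers": 0.045}]}}

```text
time: 6.8
eef_pos: [0.5318, -0.1338, 0.2493]
orientation: [2.246, 2.196, 0.0]
force: [-0.4, -0.4, -3.4]
opening: 0.0533
```

```bash
python3 - <<'E'
from h import *
s,M=tool(); print(s['eef_pos'],s['force'],s['wrist_torque'],s['opening'])
to([.5434,.1809,.25])
E
```

```text
[ 0.53182697 -0.13381088  0.24928952] [-0.36547546 -0.3890258  -3.44275449] [ 0.00433616  0.03844113 -0.04263764] 0.0532548142395182
slide mm [314.89113009   4.52184037  -0.71188134]
```

{"method": "jog_arm", "body": {"steps": [{"slide": [0.02,0,0],"rot": [0,0,0],"fingers": 0.045},{"slide": [0.035,0,0],"rot": [0,0,0],"fingers": 0.045},{"slide": [0.04,0.0025,0],"rot": [0,0,0],"fingers": 0.045},{"slide": [0.04,0.002,0],"rot": [0,0,0],"fingers": 0.045},{"slide": [0.04,0,0],"rot": [0,0,0],"fingers": 0.045},{"slide": [0.04,0,0],"rot": [0,0,0],"fingers": 0.045},{"slide": [0.04,0,0],"rot": [0,0,0],"fingers": 0.045},{"slide": [0.035,0,0],"rot": [0,0,0],"fingers": 0.045},{"slide": [0.025,0,0],"rot": [0,0,0],"fingers": 0.045},{"slide": [0,0,0],"rot": [0,0,0],"fingers": 0.045},{"slide": [0,0,0],"rot": [0,0,0],"fingers": 0.045}]}}

```text
time: 8.18
eef_pos: [0.5426, 0.1811, 0.2484]
orientation: [-2.245, -2.197, 0.003]
force: [-0.6, -1.1, -4.2]
opening: 0.0535
```

```bash
python3 - <<'E'
from h import *
s,M=tool(); print(s['force'],s['wrist_torque'],s['opening'],np.degrees(np.arctan2(M[1,1],M[0,1])))
to([.5434,.1809,.236])
S=vision.read_camera('side')
crop(S,250,120,100,90,8,'pics/g4.png')
E
```

```text
[-0.56777419 -1.07422497 -4.21629619] [-0.06162443  0.00605632 -0.01143296] 0.05346313575802733 -1.248609760794417
slide mm [-0.18657531  0.80486864 12.42194497]
```

View pics/g4.png

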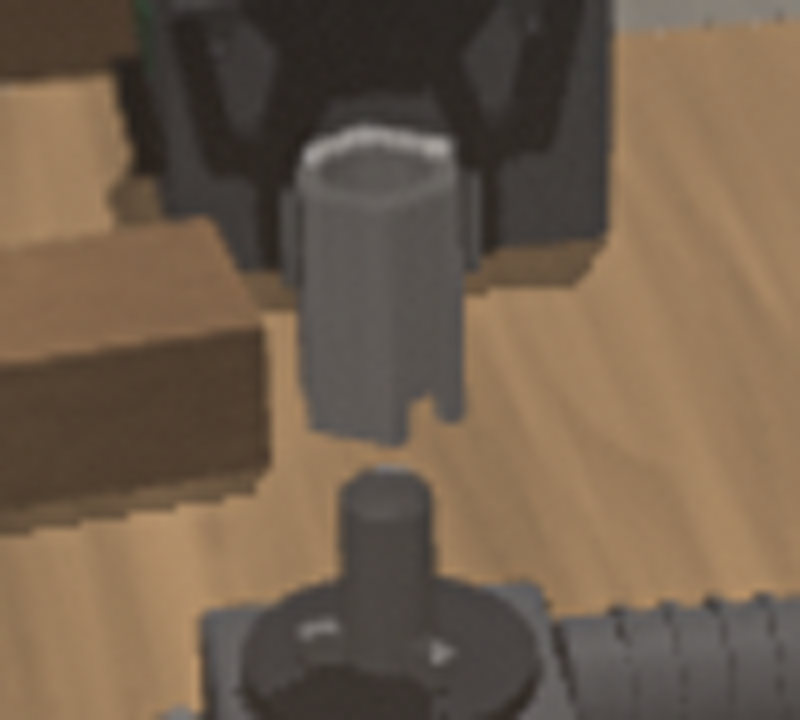

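```bash
python3 - <<'E'
from h import *
for x in(.5426,.5434): print((proj('side',[[x,.1811,z] for z in(.1887,.2787,.155,.12)])-np.array((250,120))+.44)*8)
S=vision.read_camera('side'); cv2.imwrite('pics/s4.png',S)
g=S[:,:,1].astype(int)
for r in(150,155,160,165): print(r,g[r,284:314])
for r in(180,183,186,189): print(r,g[r,288:310])
E
```

```text
[[382.01609904 403.85544497]
 [376.22794057 169.23253588]
 [384.10575988 487.62944064]
 [386.23220617 572.39004108]]
[[384.30090869 403.62829356]
 [378.59566506 169.01713903]
 [386.3606791  487.39849458]
 [388.456732   572.15547448]]
150 [42 62 74 62 85 90 87 89 89 89 87 88 91 89 86 84 82 82 82 82 83 83 85 84
 68 73 53 42 54 64]
155 [84 76 71 65 87 90 89 89 89 90 88 88 90 90 87 84 84 82 82 83 82 84 84 84
 86 87 86 87 85 83]
160 [134 131 128  88  84  88  89  90  90  89  87  89  90  88  88  85  83  83
  82  83  83  83  82  83 122 127 129 133 132 129]
165 [128 133 129  98  83  88  90  89  88  89  88  89  90  90  90  85  83  83
  82  83  81  85  83  83 110 121 122 123 128 130]
180 [127 123 125 125 116  87  78  75  77  75  77  76  75  75  77  94 119 120
 115 115 116 119]
183 [129 126 123 124  87  73  78  80  82  84  83  80  79  78  75  68 103 122
 122 118 114 114]
186 [129 129 125 124  86  66  67  71  71  70  70  69  71  67  64  65 106 126
 124 120 116 114]
189 [127 129 130 125  96  69  69  72  71  71  71  70  69  69  64  61  89 126
 128 124 122 118]
```

Sleeve and shaft are lined up in x in the side view: edge-centre difference 0.55 px, predicted 0.55. Now I lower to just past the shaft top.

{"method": "jog_arm", "body": {"steps": [{"slide": [0,0,0.01],"rot": [0,0,0],"fingers": 0.045},{"slide": [0,0,0.01],"rot": [0,0,0],"fingers": 0.045},{"slide": [0,0,0.01],"rot": [0,0,0],"fingers": 0.045},{"slide": [0,0,0.004],"rot": [0,0,0],"fingers": 0.045},{"slide": [0,0,0.001],"rot": [0,0,0],"fingers": 0.045},{"slide": [0,0,0.001],"rot": [0,0,0],"fingers": 0.045}]}}

```text
time: 9.02
eef_pos: [0.5435, 0.1811, 0.2136]
orientation: [2.246, 2.196, 0.001]
force: [0.6, 0.0, -3.5]
opening: 0.0536
```

{"method": "jog_arm", "body": {"steps": [{"slide": [0,0,0.001],"rot": [0,0,0],"fingers": 0.045},{"slide": [0,0,0.001],"rot": [0,0,0],"fingers": 0.045}]}}

```text
time: 9.28
eef_pos: [0.5434, 0.1811, 0.2115]
orientation: [2.246, 2.196, 0.001]
force: [0.0, -0.6, -3.7]
opening: 0.0534
```

{"method": "jog_arm", "body": {"steps": [{"slide": [0,0,0.001],"rot": [0,0,0],"fingers": 0.045},{"slide": [0,0,0.001],"rot": [0,0,0],"fingers": 0.045}]}}

```text
time: 9.52
eef_pos: [0.5433, 0.1812, 0.2094]
orientation: [-2.246, -2.196, -0.001]
force: [-0.8, 0.7, 0.1]
opening: 0.0536
```

```bash
python3 - <<'E'
from h import *
s,M=tool(); print(s['eef_pos'],s['force'],s['wrist_torque'],s['opening'])
S=vision.read_camera('side')
crop(S,250,120,100,90,8,'pics/g5.png')
E
```

```text
[0.54333699 0.1811626  0.20944156] [-0.76875695  0.74017106  0.09450101] [0.14343623 0.18262583 0.02856481] 0.05360419825959955
```

View pics/g5.png

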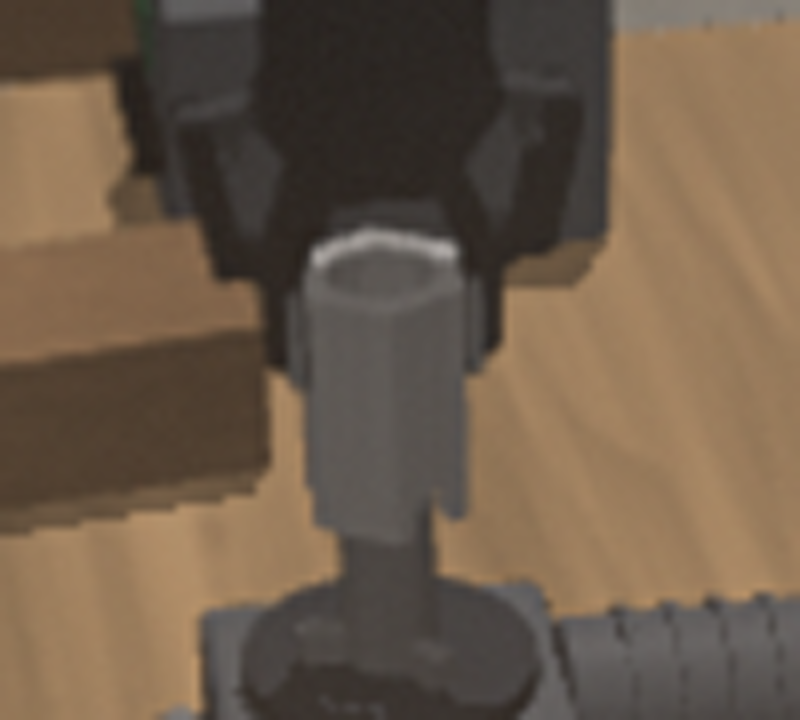

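First light contact on the taper: the force and moment say to move towards −x, +y. I'll nudge that way and go on down.

{"method": "jog_arm", "body": {"steps": [{"slide": [0.0008,-0.0007,0],"rot": [0,0,0],"fingers": 0.045},{"slide": [0,0,0],"rot": [0,0,0],"fingers": 0.045}]}}

```text
time: 9.82
eef_pos: [0.5425, 0.1818, 0.2092]
orientation: [2.246, 2.196, -0.0]
force: [0.8, 0.7, -2.2]
opening: 0.0537
```

{"method": "jog_arm", "body": {"steps": [{"slide": [0,0,0.001],"rot": [0,0,0],"fingers": 0.045},{"slide": [0,0,0],"rot": [0,0,0],"fingers": 0.045}]}}

```text
time: 10.07
eef_pos: [0.5426, 0.1818, 0.2082]
orientation: [-2.246, -2.196, 0.0]
force: [0.5, -0.2, -3.3]
opening: 0.0535
```

```bash
python3 - <<'E'
from h import *
s,M=tool(); print(s['eef_pos'],s['force'],s['wrist_torque'],s['opening'])
E
```

```text
[0.54258714 0.18175313 0.20816222] [ 0.49802276 -0.17144344 -3.31684141] [-0.012441    0.00828567  0.03267593] 0.05350987367320383
```

Clear again. Next come small downward steps.

{"method": "jog_arm", "body": {"steps": [{"slide": [0,0,0.0015],"rot": [0,0,0],"fingers": 0.045},{"slide": [0,0,0.0015],"rot": [0,0,0],"fingers": 0.045}]}}

```text
time: 10.32
eef_pos: [0.5426, 0.1818, 0.2052]
orientation: [2.246, 2.196, -0.0]
force: [-0.5, -0.2, -2.8]
opening: 0.0533
```

{"method": "jog_arm", "body": {"steps": [{"slide": [0,0,0.002],"rot": [0,0,0],"fingers": 0.045},{"slide": [0,0,0.002],"rot": [0,0,0],"fingers": 0.045}]}}

```text
time: 10.58
eef_pos: [0.5426, 0.1818, 0.2011]
orientation: [-2.246, -2.196, 0.0]
force: [-0.0, -0.3, -2.9]
opening: 0.0533
```

```bash
python3 - <<'E'
from h import *
s,M=tool(); print(s['eef_pos'],s['force'],s['wrist_torque'],s['opening'])
E
```

```text
[0.54258966 0.18180129 0.20108951] [-0.01347981 -0.32950969 -2.90125897] [-0.03072407 -0.01167703  0.01492872] 0.05328477367207202
```

The sleeve is over the shaft without contact. I keep going down to just above the dogs.

{"method": "jog_arm", "body": {"steps": [{"slide": [0,0,0.003],"rot": [0,0,0],"fingers": 0.045},{"slide": [0,0,0.004],"rot": [0,0,0],"fingers": 0.045},{"slide": [0,0,0.005],"rot": [0,0,0],"fingers": 0.045}]}}

```text
time: 10.95
eef_pos: [0.5429, 0.1821, 0.1892]
orientation: [2.246, 2.197, 0.001]
force: [0.8, 0.3, -1.9]
opening: 0.0533
```

{"method": "jog_arm", "body": {"steps": [{"slide": [0,0,0.005],"rot": [0,0,0],"fingers": 0.045},{"slide": [0,0,0.005],"rot": [0,0,0],"fingers": 0.045},{"slide": [0,0,0.005],"rot": [0,0,0],"fingers": 0.045}]}}

```text
time: 11.32
eef_pos: [0.5429, 0.1821, 0.1742]
orientation: [2.246, 2.197, 0.001]
force: [2.4, 2.5, -1.7]
opening: 0.0534
```

{"method": "jog_arm", "body": {"steps": [{"slide": [0,0,0.005],"rot": [0,0,0],"fingers": 0.045},{"slide": [0,0,0.004],"rot": [0,0,0],"fingers": 0.045},{"slide": [0,0,0.003],"rot": [0,0,0],"fingers": 0.045},{"slide": [0,0,0],"rot": [0,0,0],"fingers": 0.045}]}}

```text
time: 11.82
eef_pos: [0.5429, 0.1821, 0.162]
orientation: [-2.246, -2.196, -0.001]
force: [4.4, 3.7, -3.1]
opening: 0.0535
```

```bash
python3 - <<'E'
from h import *
s,M=tool(); print(s['eef_pos'],s['force'],s['wrist_torque'],s['opening'])
S=vision.read_camera('side')
crop(S,250,140,100,90,8,'pics/g6.png')
E
```

```text
[0.54286425 0.18211199 0.16203571] [ 4.42927023  3.66402301 -3.07738667] [ 0.95824396 -0.76112863 -0.05186428] 0.05348733285835753
```

View pics/g6.png

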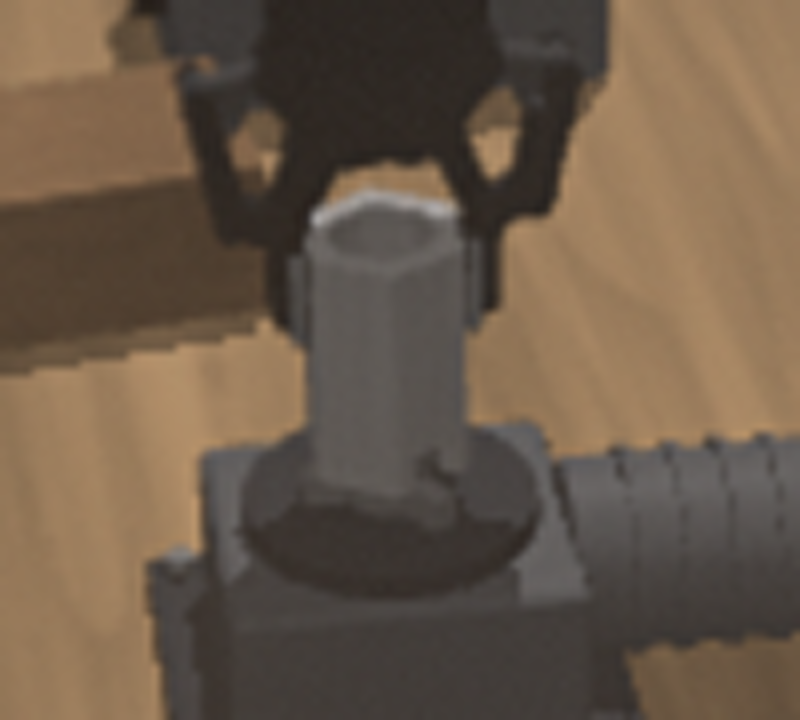

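A side load of about 6 N has built up towards +x, +y. I relieve it, then descend onto the dogs.

{"method": "jog_arm", "body": {"steps": [{"slide": [0.0005,0.0005,0],"rot": [0,0,0],"fingers": 0.045},{"slide": [0,0,0],"rot": [0,0,0],"fingers": 0.045}]}}

```text
time: 12.12
eef_pos: [0.5429, 0.1822, 0.1621]
orientation: [-2.246, -2.196, 0.001]
force: [1.1, 1.9, -2.4]
opening: 0.0535
```

{"method": "jog_arm", "body": {"steps": [{"slide": [0,0,0.002],"rot": [0,0,0],"fingers": 0.045},{"slide": [0,0,0.002],"rot": [0,0,0],"fingers": 0.045},{"slide": [0,0,0.001],"rot": [0,0,0],"fingers": 0.045},{"slide": [0,0,0],"rot": [0,0,0],"fingers": 0.045}]}}

```text
time: 12.62
eef_pos: [0.543, 0.1822, 0.1571]
orientation: [-2.246, -2.196, 0.001]
force: [1.1, 1.9, -4.0]
opening: 0.0537
```

{"method": "jog_arm", "body": {"steps": [{"slide": [0,0,0.001],"rot": [0,0,0],"fingers": 0.045},{"slide": [0,0,0],"rot": [0,0,0],"fingers": 0.045}]}}

```text
time: 12.88
eef_pos: [0.543, 0.1822, 0.1561]
orientation: [-2.246, -2.196, 0.001]
force: [0.5, 0.9, -2.1]
opening: 0.0537
```

```bash
python3 - <<'E'
from h import *
s,M=tool(); print(s['eef_pos'],s['force'],s['wrist_torque'],s['opening'])
E
```

```text
[0.54300721 0.1822065  0.15614533] [ 0.49884899  0.91261955 -2.05221616] [ 0.31683991 -0.22294876  0.04100851] 0.05372059549070768
```

{"method": "jog_arm", "body": {"steps": [{"slide": [0,0,0.001],"rot": [0,0,0],"fingers": 0.045},{"slide": [0,0,0],"rot": [0,0,0],"fingers": 0.045}]}}

```text
time: 13.12
eef_pos: [0.543, 0.1822, 0.1551]
orientation: [-2.246, -2.196, 0.001]
force: [0.3, 0.3, -3.1]
opening: 0.0534
```

{"method": "jog_arm", "body": {"steps": [{"slide": [0,0,0.001],"rot": [0,0,0],"fingers": 0.045},{"slide": [0,0,0],"rot": [0,0,0],"fingers": 0.045}]}}

```text
time: 13.38
eef_pos: [0.543, 0.1823, 0.1541]
orientation: [-2.246, -2.196, 0.001]
force: [1.3, 0.7, -3.3]
opening: 0.0534
```

{"method": "jog_arm", "body": {"steps": [{"slide": [0,0,0.001],"rot": [0,0,0],"fingers": 0.045},{"slide": [0,0,0],"rot": [0,0,0],"fingers": 0.045}]}}

```text
time: 13.62
eef_pos: [0.543, 0.1822, 0.1531]
orientation: [-2.246, -2.196, 0.001]
force: [1.3, 0.3, -3.5]
opening: 0.0537
```

```bash
python3 - <<'E'
from h import *
s,M=tool(); print(s['eef_pos'],s['force'],s['wrist_torque'],s['opening'])
E
```

```text
[0.54303017 0.18224866 0.15312891] [ 1.26646987  0.29033246 -3.45296838] [ 0.12340389 -0.09274177  0.01970549] 0.05369521895099437
```

The rim is now about 3.5 mm below the dog tops with no vertical load, so the notches have fallen over the dogs. I continue to the deck.

{"method": "jog_arm", "body": {"steps": [{"slide": [0,0,0.002],"rot": [0,0,0],"fingers": 0.045},{"slide": [0,0,0.002],"rot": [0,0,0],"fingers": 0.045},{"slide": [0,0,0],"rot": [0,0,0],"fingers": 0.045}]}}

```text
time: 14.0
eef_pos: [0.543, 0.1823, 0.149]
orientation: [-2.246, -2.196, 0.001]
force: [1.2, -0.2, -4.9]
opening: 0.0534
```

{"method": "jog_arm", "body": {"steps": [{"slide": [0,0,0.0015],"rot": [0,0,0],"fingers": 0.045},{"slide": [0,0,0.0015],"rot": [0,0,0],"fingers": 0.045},{"slide": [0,0,0],"rot": [0,0,0],"fingers": 0.045}]}}

```text
time: 14.38
eef_pos: [0.5431, 0.1823, 0.1461]
orientation: [-2.246, -2.196, 0.0]
force: [1.2, 1.2, -3.4]
opening: 0.0536
```

{"method": "jog_arm", "body": {"steps": [{"slide": [0,0,0.001],"rot": [0,0,0],"fingers": 0.045},{"slide": [0,0,0],"rot": [0,0,0],"fingers": 0.045}]}}

```text
time: 14.62
eef_pos: [0.5431, 0.1823, 0.1452]
orientation: [-2.246, -2.196, 0.0]
force: [-0.0, -0.1, -3.4]
opening: 0.0534
```

{"method": "jog_arm", "body": {"steps": [{"slide": [0,0,0.0007],"rot": [0,0,0],"fingers": 0.045},{"slide": [0,0,0],"rot": [0,0,0],"fingers": 0.045}]}}

```text
time: 14.88
eef_pos: [0.5431, 0.1823, 0.1448]
orientation: [2.246, 2.196, 0.0]
force: [-0.3, 0.2, -1.7]
opening: 0.0537
```

```bash
python3 - <<'E'
from h import *
s,M=tool(); print(s['eef_pos'],s['force'],s['wrist_torque'],s['opening'])
E
```

```text
[0.54312311 0.18231363 0.14477185] [-0.26720168  0.19192865 -1.68438815] [-0.04296113  0.12482863 -0.06788511] 0.05367954773804613
```

Contact is beginning at TCP z 0.1448, where the deck was predicted (0.1447). I press slightly to make sure.

{"method": "jog_arm", "body": {"steps": [{"slide": [0,0,0.0006],"rot": [0,0,0],"fingers": 0.045},{"slide": [0,0,0],"rot": [0,0,0],"fingers": 0.045}]}}

```text
time: 15.12
eef_pos: [0.5432, 0.1823, 0.1447]
orientation: [2.246, 2.196, 0.001]
force: [-1.9, -1.1, 4.9]
opening: 0.0535
```

```bash
python3 - <<'E'
from h import *
s,M=tool(); print(s['eef_pos'],s['force'],s['wrist_torque'],s['opening'])
S=vision.read_camera('side')
crop(S,250,140,100,90,8,'pics/g7.png')
E
```

```text
[0.5431651  0.1823156  0.14474566] [-1.88436019 -1.0528554   4.85621752] [-0.23395442  0.77929239 -0.02315396] 0.05347209537139925
```

View pics/g7.png

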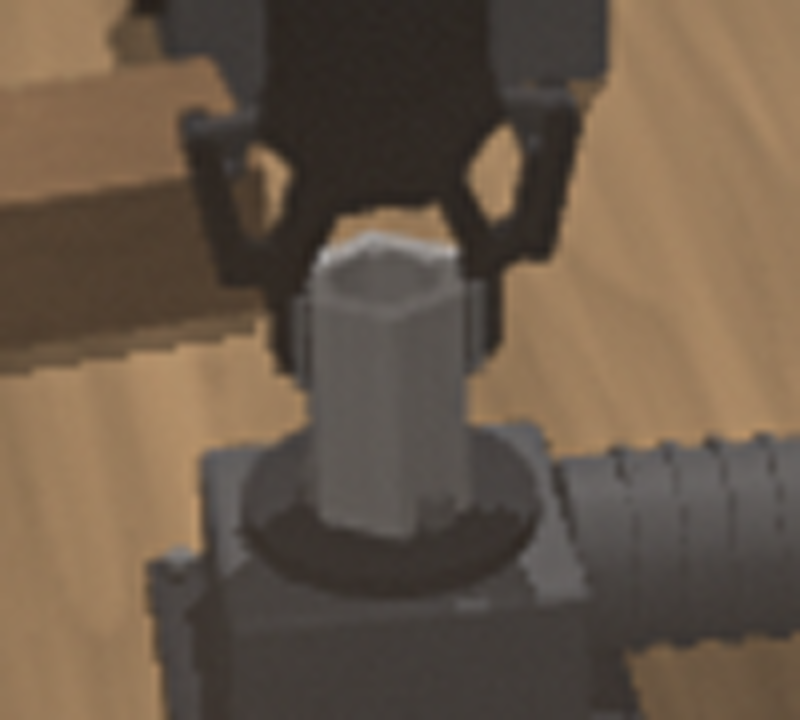

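The picture shows the sleeve's rim down on the deck at about (400,530), with a dog inside the notch at (435,510). The load is about 8 N at the expected height. Now I release and lift.

{"method": "jog_arm", "body": {"steps": [{"slide": [0,0,0],"rot": [0,0,0],"fingers": 0.058},{"slide": [0,0,0],"rot": [0,0,0],"fingers": 0.07},{"slide": [0,0,0],"rot": [0,0,0],"fingers": 0.0854},{"slide": [0,0,0],"rot": [0,0,0],"fingers": 0.0854},{"slide": [0,0,0],"rot": [0,0,0],"fingers": 0.0854},{"slide": [0,0,0],"rot": [0,0,0],"fingers": 0.0854}]}}

```text
time: 15.92
eef_pos: [0.5432, 0.1823, 0.144]
orientation: [2.246, 2.196, 0.0]
force: [0.7, -0.6, -1.2]
opening: 0.0854
```

{"method": "jog_arm", "body": {"steps": [{"slide": [0,0,-0.015],"rot": [0,0,0],"fingers": 0.0854},{"slide": [0,0,-0.03],"rot": [0,0,0],"fingers": 0.0854},{"slide": [0,0,-0.03],"rot": [0,0,0],"fingers": 0.0854},{"slide": [0,0,-0.03],"rot": [0,0,0],"fingers": 0.0854},{"slide": [-0.04,0,0],"rot": [0,0,0],"fingers": 0.0854},{"slide": [-0.05,0,0],"rot": [0,0,0],"fingers": 0.0854},{"slide": [-0.05,0,0],"rot": [0,0,0],"fingers": 0.0854},{"slide": [-0.05,0,0],"rot": [0,0,0],"fingers": 0.0854},{"slide": [0,0,0],"rot": [0,0,0],"fingers": 0.0854},{"slide": [0,0,0],"rot": [0,0,0],"fingers": 0.0854}]}}

```text
time: 17.18
eef_pos: [0.539, -0.0075, 0.2499]
orientation: [2.247, 2.195, 0.002]
force: [-0.3, -0.7, 1.0]
opening: 0.0856
```

```bash
python3 - <<'E'
from h import *
s,M=tool(); print(s['time'],s['eef_pos'],s['force'],s['opening'])
S=vision.read_camera('side');T=vision.read_camera('top')
b=cv2.resize(T[228:278,233:283],None,fx=8,fy=8,interpolation=cv2.INTER_CUBIC)
a=cv2.resize(S[150:230,260:340],None,fx=5,fy=5,interpolation=cv2.INTER_CUBIC)
cv2.imwrite('pics/g8.png',np.hstack([a,b])); cv2.imwrite('pics/t8.png',T);cv2.imwrite('pics/s8.png',S)
E
```

```text
17.175 [ 0.5390319  -0.0075409   0.24985135] [-0.27621023 -0.73788176  1.00960388] 0.08559091056694698
```

View pics/g8.png

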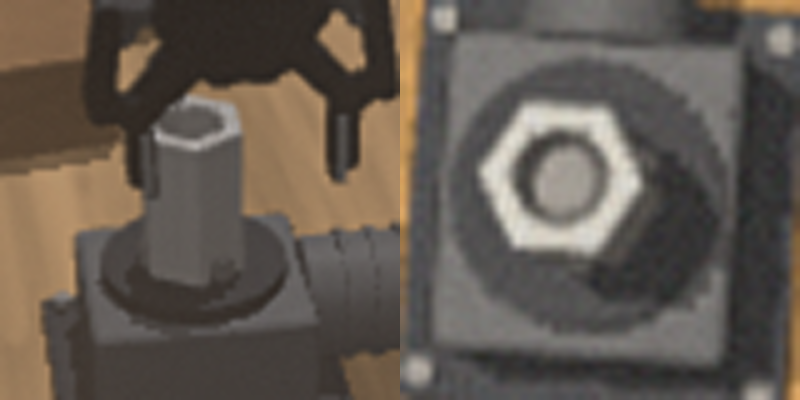

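View pics/t8.png

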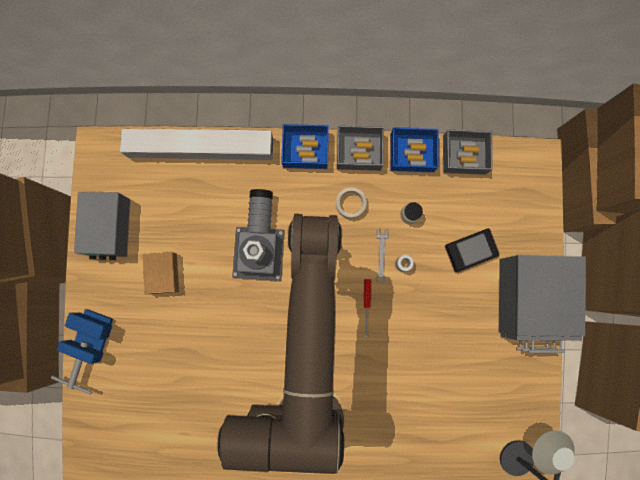

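The sleeve stands on the deck around the shaft, centred at about (255,251) in the top view. The arm is clear and the bystanders are where they were, though the arm hides the purple piece from above. I'm handing in.

```bash
python3 - <<'E'
from h import *
print(robot.sign_off())
E
```

```text
the job is handed in; nothing more can be done
None
```

The silver hex sleeve is on the gearmotor shaft, sitting on the deck with its notches over the drive dogs. I held it all the way down, let go and moved the arm clear. I handed in at about 17 s of the 72 s allowed.

- **Alignment:** the sleeve's notches already stood within about 2° of the dogs, as measured in both cameras. It therefore needed no real turn on the shaft, only the squaring-up from the grip.
- **Fit:** it touched the taper lightly once, and I corrected that by about 1 mm. A side load of about 6 N further down was relieved the same way.
- **Seating:** the rim passed the dog tops without any load. It met the deck at tool height 0.1447 m, exactly where predicted, against about 0.157 m had it rested on the dogs. I pressed with about 8 N to confirm.
- **Last pictures:** they show the rim on the deck, the shaft inside the bore and the gripper clear. The other things on the bench look unmoved. In the last top view the arm hid the purple look-alike, so I did not check that one at the end.
- **Disagreement:** the two cameras differed by about 5 mm in absolute y. I relied on the sleeve-to-shaft offset, on which they agreed to about 1 mm, and then on contact force.

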